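Click the helping-arm carriage into its rail notch

ROBOT

A 6-joint arm with a two-finger parallel gripper is mounted at the origin on the work surface. World frame = base frame: x ahead of the robot, y to its left, z up, the work surface at z = 0. Lengths are in mm, angles in rad, forces in N, time in s.
With the tool pointing down it reaches from about 325 to 775 mm from the base axis. Payload 9.3 kg.
Tool frame: the origin (TCP) lies at the very end of the fingers, on their centre line; the grasp point (between the pads) lies 19 mm behind it; z points along the fingers, y is the direction in which the jaws open and shut (so a half turn about z gives the same grasp; the last joint's range is limited). The gripper opens to 85 mm and grips with 20 to 120 N. Pads are 22 mm wide; open, the fingers measure 114 mm over their backs; the gripper's body (76 mm by 85 mm) begins 54 mm behind the grasp point. The pads swing forward as they close: fully open they stand 13 mm farther back than shut.
Start: joints at [1.037, 0.259, 0.021, 1.334, 0, 1.418], TCP at [204.416, 510.599, 231.279] pointing down, gripper open.
Joint ranges: [-3.04, 3.04], [-0.91, 1.82], [-1.04, 1.36], [-1.92, 1.95], [-1.52, 1.45], [-3.14, 3.14]. Speed limits (rad/s): [2.22, 2.22, 2.79, 3.14, 3.14, 3.14].

INTERFACE

Orientations are given as a rotation vector (axis times angle).
In Python, from cell import robot, capture, camera_params gives the robot as it stands.
- The arm moves only by the tool apply_moves, never from a script. Its argument "increments" is text: rows parted by semicolons, each of 4 numbers parted by spaces: the shift along the tool's x, y, z in m, then the turn about the tool's z in rad. In form: tx ty tz twist; .... A call has 1 to 10 rows; each row is the pose to reach, as a shift and turn from the pose measured when the call began, along the tool's axes at that moment; what a row does not reach only later rows make up. A row lasts 1/12 s, in which the tool goes at most 41.7 mm and 7.16 degrees, less where a joint would pass 70% of its speed; a pose out of reach is approached as far as the arm can. A call with a gripper value outside its range is refused whole. "jaw" is the closure, from -1 (fully open) to 1 (shut), set as the call begins (left out, the last holds). The fingers move at their own pace and stop on an object; "grip_force" is the grip in N (left out, the last holds). Time passes only in rows, so rows that repeat a pose let the fingers close. It gives the time, the measured TCP pose, the force and the opening at its end, in the units of the state.
- robot.get_state(): the state, without advancing time (a new reading comes with each control period).
- capture(name): name is "side" or "top"; returns (picture, depth): 384x512x3 uint8, blue, green, red; 384x512 float32, mm along the optical axis (not along the pixel's ray), 0 where there is no reading.
- camera_params(name): a dict with "camera_matrix" (3x3 intrinsics, pixels), "rvec" (rotation vector, rad) and "tvec" (3), from world to camera coordinates, as OpenCV has them. Camera axes: x right, y down, z forward; pixel columns grow to the right and rows downward; lengths in mm; the calibration is good to about 2 mm. A picture is of the moment at which its call begins. camera_params takes no time and is no camera call.
- robot.sign_off(): hands the job in, once; it reports no verdict.
The state is a dict: "t": time; "joint_pos": joint angles; "qvel": joint speeds; "effort": joint torques, N m; "tcp_pos": TCP position; "eef_rot": TCP orientation; "ft_force": force on the tool from outside, world axes, zero at the start; "torque": the same for the moment, N m; "opening": opening from 0.0 (shut) to 1.0 (fully open).
Only numpy, scipy, OpenCV 4.12 (cv2) and the standard library are available. Lean on these libraries where they do the work, as an engineer would, in place of code of your own. Each camera call takes 0.05 s, during which the arm holds its last target.

TASK

With the fingertips, push the grey helping-arm carriage along its aluminium rail, from its flat black-padded end, until it drops into the notch of the orange clamp, and leave it clicked in there without forcing it on past the notch. Do not touch the helping arms on top of it or disturb the radio shell, solder pump, screwdriver and jar lying around; nothing is to be lifted.

Things in the scene. Friction and masses are not known exactly. Their poses are not given: they have to be found in the camera images.
- rail: Aluminium rail fixed to the bench, 460 long, 70 wide, 20 high (24 at its black end caps). Origin: centre of its underside; its y axis runs along the rail, in the direction the carriage has to be pushed.
- carriage (a joint): Travel of the carriage along the rail's +y, in m, 0 to 0.32. At 0 the carriage's mark is at y = -0.160 m in the rail's frame. It slides with about 1.2 N of friction and stays where it is left. It weighs about 0.7 kg with its arms, more or less.
- push_face (a point): Centre of the flat vertical end of the grey carriage (black rubber pad), 44 mm above the bench: the face to push, towards the rail's +y, 45 mm behind the mark. The carriage block is 94 wide across the rail and 90 long, its body from 30 to 58 mm above the bench (side skirts down to 25).
- carriage_mark (a point): Point at bench height under the white line on the carriage (middle of its length, on the rail's centre line); axes as the rail's. A sprung ball under the carriage here rides over the clamp's ridges. Pushed slowly, the force rises from about 1 N to some 5 to 7 N between 13 and 8 mm before the notch, then drops to nearly nothing as the ball snaps forward into the notch and centres itself.
- clamp: Orange clamp fixed across the rail, 34 long, which the carriage passes over; a wing on the rail's -x side (to 80 mm from the centre line, 22 high) bears a white line at the notch. Origin: the notch, on the centre line at bench height; axes as the rail's. Steel ridges: a low one 7 mm before the notch, a higher one 8.6 mm after it that takes 12 to 14 N to pass, and then the carriage is out of it.
- helping_arms: Steel post (on a 28 mm foot) with two arms and small clips on top of the carriage, moving with it; not to be touched by the fingers. Origin: as the carriage mark. The post stands 75 mm ahead of the push face and 20 mm to the rail's +x, up to 161 mm above the bench; the arms reach out from its top to the rail's +x.
- radio_shell: Loose open white plastic radio shell, 95 x 160 x 40 high, lying on the rail's +x side near the clamp. Origin: centre of its underside; 160 is along its y.
- solder_pump: Loose black desoldering pump, 22 mm thick, about 190 long along its y, lying on the rail's -x side. Origin: under its barrel.
- screwdriver: Loose green-handled screwdriver, 170 long along its x, lying on the rail's +x side. Origin: on its underside.
- jar: Loose closed glass jar, 68 in diameter, 95 high, standing on the rail's -x side towards its far end. Origin: centre of its underside.
Mind the look-alikes: they are no part of the job. Of the things that look like the clamp, take the one that is farthest from the robot's base at the start.

How it is judged (in metres and radians):
At the end, for the whole second after the job is handed in: The carriage rests in the notch: its mark within 3 mm of the clamp's notch along the rail, still. Radio shell, pump, screwdriver and jar within 20 mm of where they were, the jar upright (y of carriage_mark in the frame of clamp between -0.003 and 0.003 m and velocity of joint carriage between -0.005 and 0.005 m/s and distance of each of radio_shell, solder_pump, screwdriver, jar from where it was at the start of the episode below 0.02 m and angle between jar's own z axis and vertical below 0.1 rad); the robot touches nothing.
It fails at once if the carriage is forced past the notch (its mark more than 10 mm beyond it) (y of carriage_mark in the frame of clamp above 0.01 m).
It fails at once if the fingers touch the helping arms (contact force between the fingers and helping_arms above 0.5 N).
It fails at once if a bystander is pushed, lifted or carried more than 20 mm (distance of any of radio_shell, solder_pump, screwdriver, jar from where it was at the start of the episode above 0.02 m).
It also fails if it takes over 53 s, if anything falls off the work surface, if the arm or the gripper's body presses on something with over 40 N, if the wrist force passes 120 N, or if a joint passes its speed limit or range.

## Working session

There is one attempt and no reset: what is moved stays moved. The work goes in short steps, Python scripts to look and compute and a tool call to move; the robot and the scene stay as the last step left them, time stands still between calls to the robot, and variables do not carry over. Pictures are saved under pics/ and viewed, and the job is handed in when it is done.

Besides the shell and the picture viewer there is one more tool, called after "Call:" as name(argument=value, ...), one argument or row to a line, values as JSON. apply_moves: Moves the arm, as the interface text tells. Its arguments: {"type":"object","properties":{"increments":{"type":"string"},"jaw":{"type":"number"},"grip_force":{"type":"number"}},"required":["increments"]}

```bash
mkdir -p pics; ls; python3 - <<'E'
from cell import robot,capture,camera_params
import cv2,numpy as np
s=robot.get_state();print(s)
for n in("top","side"):
    p,d=capture(n);cv2.imwrite(f"pics/{n}0.png",p);np.savez(f"{n}0.npz",p=p,d=d)
    print(camera_params(n))
E
```

```text
pics
{'t': 0.0, 'joint_pos': array([ 1.03739308e+00,  2.59202281e-01,  2.07727880e-02,  1.33370221e+00,
       -1.19041556e-05,  1.41822432e+00]), 'qvel': array([ 6.26474955e-04,  1.22365503e-03,  6.56308546e-04,  1.75250319e-03,
        2.14218307e-05, -2.16071966e-03]), 'effort': array([ 4.33583818e-04, -5.55630398e+01,  3.44544446e+01,  1.33685349e-02,
       -2.54730730e-04,  1.74395649e-05]), 'tcp_pos': array([204.28227487, 510.35825045, 230.66502734]), 'eef_rot': array([-5.94516870e-01, -3.08437985e+00,  1.98144058e-03]), 'ft_force': array([-0.75745809,  0.13719144, -0.00977411]), 'torque': array([0.03179352, 0.0460973 , 0.00437254]), 'opening': 1.0027238991433012}
{'camera_matrix': array([[394.48485039,   0.        , 256.29674228],
       [  0.        , 394.48485039, 189.47235036],
       [  0.        ,   0.        ,   1.        ]]), 'rvec': array([ 2.1008408 , -2.13329965,  0.18027096]), 'tvec': array([  54.79548577,  540.36089481, 1122.81705473])}
{'camera_matrix': array([[417.37365579,   0.        , 258.85982719],
       [  0.        , 417.37365579, 196.07756542],
       [  0.        ,   0.        ,   1.        ]]), 'rvec': array([ 2.01870389, -0.59713392,  0.32463121]), 'tvec': array([-414.76492364,  216.21099763,  867.46492509])}
```

View pics/top0.png

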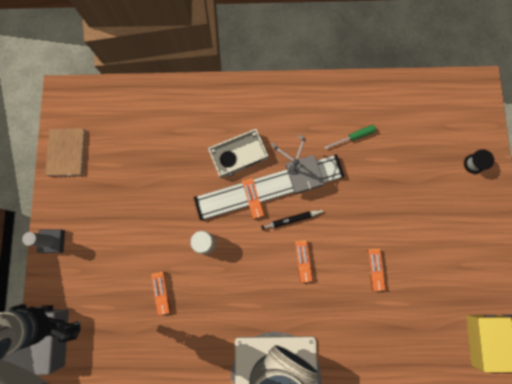

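View pics/side0.png

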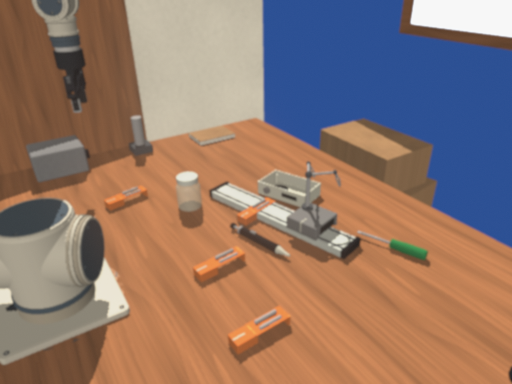

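```bash
cat > h.py <<'E'
import numpy as np,cv2
from cell import camera_params
def cam(n):
    c=camera_params(n);R=cv2.Rodrigues(c["rvec"])[0];return c["camera_matrix"],R,np.array(c["tvec"]).reshape(3)
def ray(n,uv,z):
    K,R,t=cam(n);d=R.T@np.linalg.solve(K,[uv[0],uv[1],1.]);o=-R.T@t
    return o+d*(z-o[2])/d[2]
def cloud(n,d):
    K,R,t=cam(n);v,u=np.mgrid[:384,:512]
    p=np.stack([(u-K[0,2])/K[0,0]*d,(v-K[1,2])/K[1,1]*d,d],-1)
    return (p-t)@R
def proj(n,P):
    c=camera_params(n);return cv2.projectPoints(np.float64(P).reshape(-1,1,3),c["rvec"],c["tvec"],c["camera_matrix"],None)[0].reshape(-1,2)
E
python3 - <<'E'
from h import *
p=np.load("top0.npz")["p"];d=np.load("top0.npz")["d"]
cv2.imwrite("pics/topc.png",cv2.resize(p[120:240,185:385],None,fx=4,fy=4,interpolation=cv2.INTER_CUBIC))
q=np.load("side0.npz")["p"]
cv2.imwrite("pics/sidec.png",cv2.resize(q[150:270,200:370],None,fx=4.5,fy=4.5,interpolation=cv2.INTER_CUBIC))
hsv=cv2.cvtColor(p,cv2.COLOR_BGR2HSV)
m=((hsv[...,0]<12)&(hsv[...,1]>180)&(hsv[...,2]>170)).astype(np.uint8)
n,l,st,ce=cv2.connectedComponentsWithStats(m)
C=cloud("top",d)
for i in range(1,n):
    if st[i,4]>40: print(st[i],ce[i],ray("top",ce[i],20), np.median(C[l==i],0))
E
python3 - <<'E'
from h import *
d=np.load("top0.npz")["d"];C=cloud("top",d)
P=C[120:240,185:385].reshape(-1,3)
print(np.histogram(P[:,2],bins=np.arange(-10,180,5)))
E
```

```text
(array([ 378, 8809, 8570,  691,  234, 1493, 1771,  308,   94,  163,  114,
         15,  114,  604,  167,   31,    6,    2,    3,    1,   74,   64,
          6,    4,    4,    5,    3,    7,    5,    4,    2,    9,   84,
         43,    6,    0,    0]), array([-10,  -5,   0,   5,  10,  15,  20,  25,  30,  35,  40,  45,  50,
        55,  60,  65,  70,  75,  80,  85,  90,  95, 100, 105, 110, 115,
       120, 125, 130, 135, 140, 145, 150, 155, 160, 165, 170, 175]))
```

View pics/topc.png

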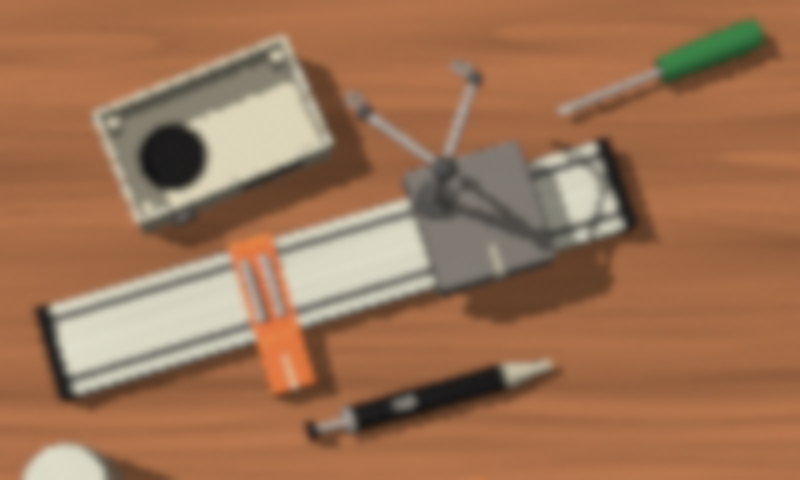

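View pics/sidec.png

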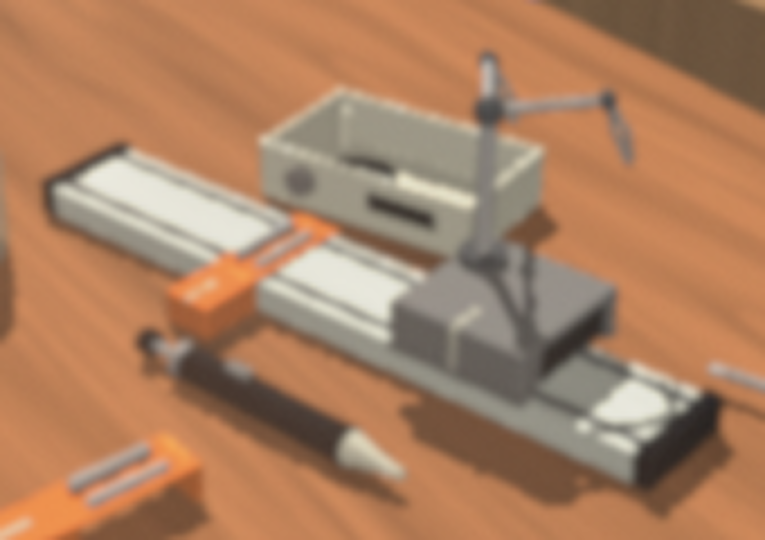

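```bash
python3 - <<'E'
from h import *
f=lambda uv,z:ray("top",(uv[0]/4+185-.375,uv[1]/4+120-.375),z)
for nm,uv,z in [("capL1",(38,308),24),("capL2",(62,398),24),("capR1",(607,140),24),("capR2",(634,228),24),
 ("car1",(405,178),58),("car2",(517,142),58),("car3",(553,255),58),("car4",(440,293),58),
 ("wl1",(285,353),22),("wl2",(296,388),22),("cl1",(490,245),58),("cl2",(500,273),58),
 ("clamp1",(230,240),24),("c2",(273,236),24),("c3",(315,382),22),("c4",(274,393),22),("pump1",(312,430),11),("pump2",(555,365),11),("scr",(560,112),5)]:
    print(nm,f(uv,z).round(1))
g=lambda uv,z:ray("side",(uv[0]/4.5+200-.4,uv[1]/4.5+150-.4),z)
for nm,uv,z in [("capR near",(640,485),0),("capR far top",(717,402),24),("capL",(45,185),24),("capLf",(125,147),24),
 ("car near-left top",(393,310),58),("car near-right",(530,357),58),("car far right",(614,292),58),
 ("cl1",(453,332),58),("wl",(187,298),22),("wl2",(215,283),22)]:
    print(nm,g(uv,z).round(1))
p=np.load("top0.npz")["p"];print(p[212,257],p[210,259],p[165,315])
E
```

```text
capL1 [527.2 236.3  24. ]
capL2 [458.3 217.1  24. ]
capR1 [ 651.3 -201.6   24. ]
capR2 [ 581.5 -218.5   24. ]
car1 [615.3 -43.   58. ]
car2 [ 641.6 -127.6   58. ]
car3 [ 554.8 -150.6   58. ]
car4 [527.7 -66.4  58. ]
wl1 [490.  49.  22.]
wl2 [463.3  41.1  22. ]
cl1 [ 563.1 -104.5   58. ]
cl2 [ 541.9 -111.1   58. ]
clamp1 [577.5  89.8  24. ]
c2 [580.1  56.9  24. ]
c3 [467.6  26.7  22. ]
c4 [459.8  57.7  22. ]
pump1 [432.5  29.5  11. ]
pump2 [ 479.  -155.8   11. ]
scr [ 680.  -169.6    5. ]
capR near [ 583.4 -216.7    0. ]
capR far top [ 642.9 -208.1   24. ]
capL [453.5 207.6  24. ]
capLf [521.9 224.9  24. ]
car near-left top [521.6 -81.8  58. ]
car near-right [ 554.3 -158.    58. ]
car far right [ 632.7 -134.4   58. ]
cl1 [ 535.5 -117.    58. ]
wl [462.5  40.9  22. ]
wl2 [484.7  46.   22. ]
[121 162 223] [ 67 121 223] [113 121 126]
```

```bash
cat >> h.py <<'E'
ey=np.array([-123.7,436.7,0]);ey/=np.linalg.norm(ey);ex=np.array([ey[1],-ey[0],0]);O=np.array([554.6,8.3,0])
def rail(P): 
    P=np.atleast_2d(P)-O; return np.c_[P@ex,P@ey,P[:,2]]
def world(x,y,z): return O+x*ex+y*ey+np.array([0,0,z])
def need(target):
    from cell import robot
    s=robot.get_state();R=cv2.Rodrigues(s["eef_rot"])[0]
    yaw=np.arctan2(R[1,0],R[0,0]); want=np.arctan2(ey[1],ey[0])
    print("t",s["t"],"rail pos",rail(s["tcp_pos"]).round(1),"F rail",rail(s["ft_force"]+O).round(2),"tilt",R[:,2].round(4))
    print("shift m",(R.T@(target-s["tcp_pos"])/1000).round(4),"twist",round(float((yaw-want+np.pi)%(2*np.pi)-np.pi),4))
E
python3 - <<'E'
from h import *
for n in("top","side"):
    C=cloud(n,np.load(n+"0.npz")["d"]).reshape(-1,3);r=rail(C)
    k=(r[:,2]>75)&(r[:,2]<185)&(abs(r[:,1]+100)<110)&(abs(r[:,0])<180)
    print(n,k.sum());
    rr=r[k];
    for lo,hi in((75,110),(110,140),(140,170)):
        q=rr[(rr[:,2]>lo)&(rr[:,2]<=hi)];
        if len(q):print(lo,len(q),np.percentile(q,[0,5,50,95,100],axis=0).round(0).tolist())
    k=(r[:,2]>52)&(r[:,2]<62)&(abs(r[:,1]+110)<80)&(abs(r[:,0])<80)
    print("car",np.percentile(r[k],[1,3,50,97,99],axis=0).round(1).tolist())
need(world(0,-195,231))
E
```

```text
top 187
75 15 [[17.0, -122.0, 76.0], [17.0, -96.0, 77.0], [21.0, -78.0, 100.0], [106.0, -42.0, 108.0], [106.0, -40.0, 110.0]]
110 28 [[17.0, -125.0, 111.0], [17.0, -125.0, 114.0], [90.0, -80.0, 128.0], [101.0, -37.0, 138.0], [102.0, -36.0, 140.0]]
140 144 [[14.0, -125.0, 142.0], [17.0, -120.0, 150.0], [50.0, -80.0, 154.0], [79.0, -41.0, 159.0], [85.0, -36.0, 163.0]]
car [[-44.6, -155.4, 52.7], [-43.4, -153.7, 53.7], [-3.5, -115.4, 57.8], [45.0, -68.8, 61.2], [47.2, -67.0, 61.5]]
side 297
75 64 [[11.0, -125.0, 76.0], [12.0, -121.0, 77.0], [16.0, -84.0, 97.0], [99.0, -44.0, 108.0], [102.0, -40.0, 110.0]]
110 92 [[12.0, -129.0, 111.0], [13.0, -126.0, 112.0], [80.0, -84.0, 125.0], [94.0, -38.0, 139.0], [97.0, -35.0, 140.0]]
140 141 [[8.0, -127.0, 141.0], [11.0, -125.0, 145.0], [42.0, -89.0, 151.0], [72.0, -44.0, 157.0], [79.0, -38.0, 160.0]]
car [[-49.2, -156.6, 52.2], [-48.4, -155.7, 53.0], [-7.8, -116.5, 55.9], [40.7, -71.4, 59.9], [43.2, -68.8, 61.3]]
t 0.1 rail pos [[-200.2  578.6  230.7]] F rail [[-0.25  0.15 -0.22]] tilt [-6.e-04 -1.e-03 -1.e+00]
shift m [-6.309e-01 -4.903e-01  2.000e-04] twist 0.9139
```

Call:
apply_moves(
  increments="-0.04 -0.03 0 0.09; -0.08 -0.06 0 0.18; -0.12 -0.09 0 0.27; -0.16 -0.12 0 0.36; -0.19 -0.15 0 0.45; -0.22 -0.18 0 0.54; -0.25 -0.21 0 0.63; -0.28 -0.24 0 0.72; -0.31 -0.27 0 0.81; -0.34 -0.29 0 0.914",
  jaw=1,
  grip_force=20,
)

```text
t: 0.93
tcp_pos: [396.9, 140.0, 231.1]
eef_rot: [1.9, 2.502, -0.002]
ft_force: [1.2, 1.9, 0.1]
opening: 0.004
```

```bash
python3 -c "
from h import *
need(world(-12,-195,231))"
```

```text
t 0.9333 rail pos [[-115.9  169.7  231.1]] F rail [[1.65 1.52 0.13]] tilt [-6.e-04 -1.e-03 -1.e+00]
shift m [-3.642e-01  1.054e-01  3.000e-04] twist -0.0041
```

Call:
apply_moves(
  increments="-0.038 0.011 0 0; -0.076 0.022 0 0; -0.114 0.033 0 0; -0.152 0.044 0 0; -0.19 0.055 0 0; -0.228 0.066 0 0; -0.266 0.077 0 0; -0.304 0.088 0 -0.002; -0.342 0.099 0 -0.004; -0.364 0.105 0 -0.004",
)

```text
t: 1.77
tcp_pos: [597.1, -186.0, 230.0]
eef_rot: [-1.897, -2.504, 0.003]
ft_force: [1.7, 0.1, -0.5]
opening: -0.002
```

```bash
python3 -c "
from h import *
need(world(-12,-195,40))"
```

```text
t 1.7667 rail pos [[ -12.1 -198.5  230. ]] F rail [[ 1.61 -0.38 -0.48]] tilt [-0.0015 -0.0011 -1.    ]
shift m [0.0036 0.0004 0.19  ] twist -0.0018
```

Descend part-way, then look to verify clearance.

Call:
apply_moves(
  increments="0 0 0.03 0; 0 0 0.06 0; 0 0 0.09 0; 0 0 0.12 0; 0 0 0.14 0; 0 0 0.14 0; 0 0 0.14 0",
)

```text
t: 2.35
tcp_pos: [596.3, -185.9, 89.3]
eef_rot: [-1.895, -2.502, 0.004]
ft_force: [0.9, 0.1, 1.4]
opening: -0.002
```

```bash
python3 - <<'E'
from h import *
from cell import capture
need(world(-12,-195,40))
for n in("top","side"):
    p,d=capture(n);np.savez(n+"1.npz",p=p,d=d)
    if n=="top": c=cv2.resize(p[90:240,185:385],None,fx=4,fy=4,interpolation=cv2.INTER_CUBIC)
    else: c=cv2.resize(p[100:270,200:400],None,fx=3.5,fy=3.5,interpolation=cv2.INTER_CUBIC)
    cv2.imwrite(f"pics/{n}1.png",c)
E
```

```text
t 2.35 rail pos [[ -12.8 -198.2   89.3]] F rail [[ 0.91 -0.15  1.37]] tilt [-0.0038 -0.     -1.    ]
shift m [0.0032 0.001  0.0493] twist -0.0019
```

View pics/side1.png

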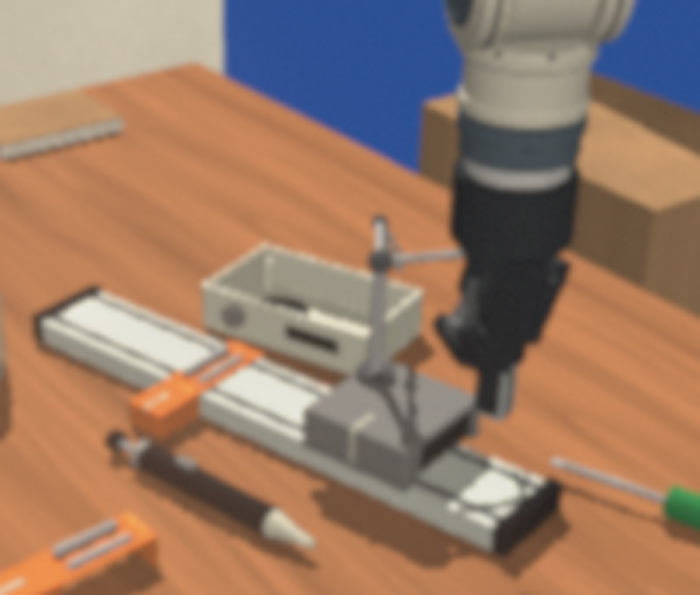

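View pics/top1.png

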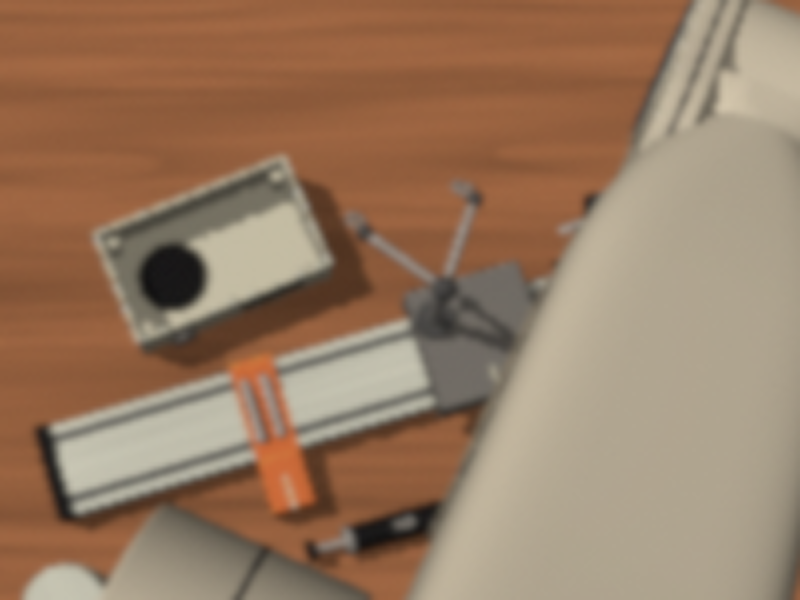

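Call:
apply_moves(
  increments="0.003 0.001 0.02 0; 0.003 0.001 0.04 0; 0.003 0.001 0.049 -0.002; 0.003 0.001 0.049 -0.002; 0.003 0.001 0.049 -0.002; 0.003 0.001 0.049 -0.002",
)

```text
t: 2.95
tcp_pos: [598.6, -183.8, 44.1]
eef_rot: [1.892, 2.503, -0.001]
ft_force: [1.1, -0.8, 0.1]
opening: -0.0
```

```bash
python3 -c "
from h import *
need(world(-12,-175,40))"
```

```text
t 2.95 rail pos [[ -10.  -196.8   44.1]] F rail [[ 0.84 -1.1   0.15]] tilt [ 0.0021 -0.0028 -1.    ]
shift m [ 0.0218 -0.002   0.004 ] twist 0.0002
```

Call:
apply_moves(
  increments="0.006 0 0.002 0; 0.012 -0.002 0.004 0; 0.018 -0.002 0.004 0; 0.022 -0.002 0.004 0; 0.025 -0.002 0.004 0; 0.028 -0.002 0.004 0; 0.031 -0.002 0.004 0; 0.034 -0.002 0.004 0; 0.037 -0.002 0.004 0; 0.04 -0.002 0.004 0",
)

```text
t: 3.78
tcp_pos: [585.8, -145.8, 40.0]
eef_rot: [1.892, 2.503, -0.002]
ft_force: [0.5, -1.9, 1.5]
opening: 0.0
```

```bash
python3 - <<'E'
from h import *
from cell import capture
need(world(-12,-40,40))
p,d=capture("side");cv2.imwrite("pics/side2.png",cv2.resize(p[100:270,200:400],None,fx=3.5,fy=3.5,interpolation=cv2.INTER_CUBIC))
E
```

```text
t 3.7833 rail pos [[ -11.9 -156.8   40. ]] F rail [[-0.02 -1.94  1.54]] tilt [ 0.0024 -0.0031 -1.    ]
shift m [ 0.1168 -0.     -0.0004] twist 0.0001
```

View pics/side2.png

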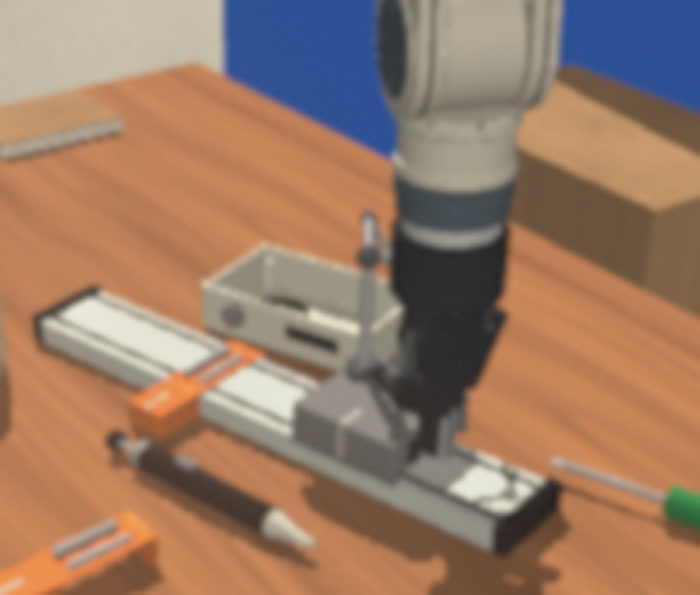

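Call:
apply_moves(
  increments="0.005 0 0 0; 0.013 0 0 0; 0.022 0 0 0; 0.032 0 0 0; 0.042 0 0 0; 0.052 0 0 0; 0.062 0 0 0; 0.072 0 0 0; 0.082 0 0 0; 0.09 0 0 0",
)

```text
t: 4.67
tcp_pos: [560.5, -57.3, 39.7]
eef_rot: [1.892, 2.505, -0.001]
ft_force: [-0.4, -1.5, 0.2]
opening: 0.001
```

Call:
apply_moves(
  increments="0.003 0 0 0; 0.006 0 0 0; 0.009 0 0 0; 0.012 0 0 0; 0.014 0 0 0; 0.016 0 0 0; 0.018 0 0 0; 0.02 0 0 0; 0.021 0 0 0; 0.022 0 0 0",
)

```text
t: 5.5
tcp_pos: [554.4, -36.0, 39.6]
eef_rot: [1.892, 2.505, -0.001]
ft_force: [0.1, -0.8, 0.9]
opening: -0.004
```

```bash
python3 - <<'E'
from h import *
from cell import capture
need(world(-12,-20,40))
for n,sl in(("side",np.s_[130:260,200:330]),("top",np.s_[110:240,185:345])):
    p,d=capture(n);np.savez(n+"3.npz",p=p,d=d);cv2.imwrite(f"pics/{n}3.png",cv2.resize(p[sl],None,fx=4.5,fy=4.5,interpolation=cv2.INTER_CUBIC))
E
```

```text
t 5.5 rail pos [[-12.3 -42.6  39.6]] F rail [[-0.09 -0.77  0.93]] tilt [ 0.0017 -0.0023 -1.    ]
shift m [ 0.0226  0.0003 -0.0005] twist 0.0008
```

View pics/side3.png

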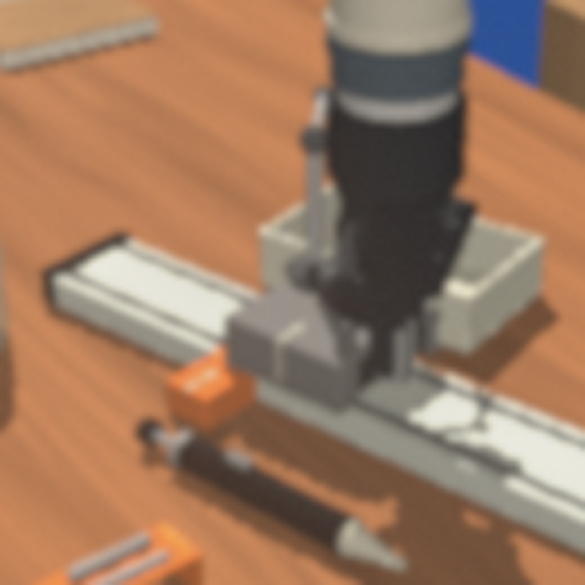

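View pics/top3.png

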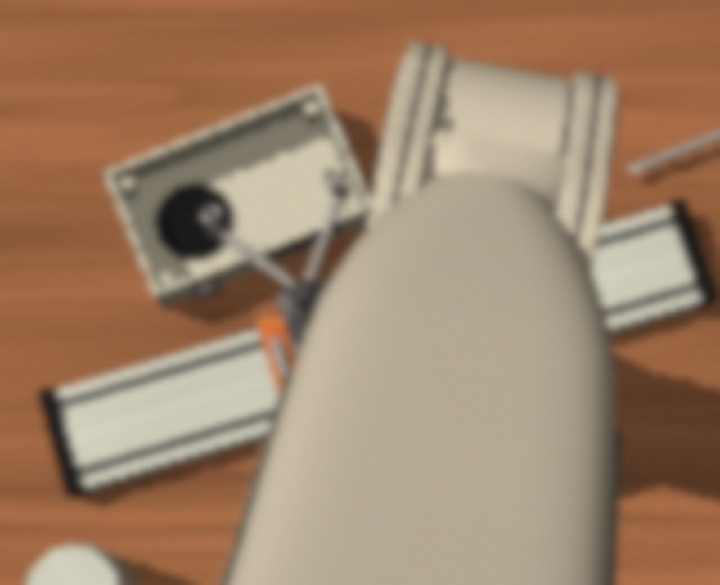

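```bash
python3 - <<'E'
from h import *
g=lambda uv,z:rail(ray("side",(uv[0]/4.5+200-.4,uv[1]/4.5+130-.4),z))[0].round(1)
for nm,uv,z in [("line top",(302,322),58),("line edge",(280,345),58),("line foot",(282,376),30),("wl",(188,389),22),("wl2",(218,370),22),("face corner",(358,376),58),("clamp near right",(208,430),0)]:print(nm,g(uv,z))
E
```

```text
line top [-24.8  14.6  58. ]
line edge [-52.5   7.3  58. ]
line foot [-43.4  14.3  30. ]
wl [-80.1  55.3  22. ]
wl2 [-53.4  56.3  22. ]
face corner [-49.6 -47.7  58. ]
clamp near right [-80.4  39.9   0. ]
```

Call:
apply_moves(
  increments="0.003 0 0 0; 0.006 0 0 0; 0.009 0 0 0; 0.012 0 0 0; 0.015 0 0 0; 0.017 0 0 0; 0.019 0 0 0; 0.021 0 0 0; 0.022 0 0 0; 0.023 0 0 0",
)

```text
t: 6.43
tcp_pos: [548.1, -13.6, 39.5]
eef_rot: [1.892, 2.505, -0.001]
ft_force: [0.8, -2.0, 0.0]
opening: 0.003
```

Call:
apply_moves(
  increments="0.0005 0 0 0; 0.001 0 0 0; 0.0015 0 0 0; 0.002 0 0 0; 0.0025 0 0 0; 0.003 0 0 0; 0.0035 0 0 0; 0.004 0 0 0",
)

```text
t: 7.1
tcp_pos: [547.0, -9.8, 39.5]
eef_rot: [1.892, 2.505, -0.001]
ft_force: [-0.3, -0.8, 1.2]
opening: 0.001
```

```bash
python3 -c "
from h import *
need(world(-12,-10,40))"
```

```text
t 7.1 rail pos [[-12.2 -15.3  39.5]] F rail [[-0.48 -0.68  1.23]] tilt [ 0.0017 -0.002  -1.    ]
shift m [ 0.0053  0.0002 -0.0005] twist 0.001
```

Call:
apply_moves(
  increments="0.0005 0 0 0; 0.001 0 0 0; 0.0015 0 0 0; 0.0015 0 0 0",
)

```text
t: 7.43
tcp_pos: [546.5, -8.2, 39.5]
eef_rot: [1.892, 2.505, -0.001]
ft_force: [-0.6, -1.0, 0.0]
opening: -0.002
```

Call:
apply_moves(
  increments="0.0005 0 0 0; 0.001 0 0 0; 0.0015 0 0 0; 0.0015 0 0 0",
)

```text
t: 7.77
tcp_pos: [546.1, -6.6, 39.5]
eef_rot: [1.892, 2.505, -0.001]
ft_force: [0.3, -0.7, 1.1]
opening: 0.002
```

Call:
apply_moves(
  increments="0.0005 0 0 0; 0.001 0 0 0; 0.001 0 0 0; 0.001 0 0 0",
)

```text
t: 8.1
tcp_pos: [545.8, -5.6, 39.5]
eef_rot: [1.892, 2.505, -0.0]
ft_force: [-0.5, -0.5, -0.2]
opening: -0.003
```

Call:
apply_moves(
  increments="0.0005 0 0 0; 0.001 0 0 0; 0.001 0 0 0; 0.001 0 0 0",
)

```text
t: 8.43
tcp_pos: [545.6, -4.7, 39.5]
eef_rot: [1.892, 2.505, -0.001]
ft_force: [-0.7, -2.2, 0.3]
opening: -0.003
```

Call:
apply_moves(
  increments="0.0004 0 0 0; 0.0008 0 0 0; 0.0008 0 0 0; 0.0008 0 0 0",
)

```text
t: 8.77
tcp_pos: [545.4, -4.1, 39.5]
eef_rot: [1.892, 2.505, -0.001]
ft_force: [1.0, -3.6, -0.4]
opening: 0.002
```

Call:
apply_moves(
  increments="0.0004 0 0 0; 0.0008 0 0 0; 0.0008 0 0 0; 0.0008 0 0 0",
)

```text
t: 9.1
tcp_pos: [545.2, -3.5, 39.5]
eef_rot: [1.892, 2.504, -0.001]
ft_force: [0.0, -4.9, -0.2]
opening: -0.0
```

Call:
apply_moves(
  increments="0.0004 0 0 0; 0.0008 0 0 0; 0.0008 0 0 0; 0.0008 0 0 0",
)

```text
t: 9.43
tcp_pos: [545.0, -2.8, 39.5]
eef_rot: [1.892, 2.504, -0.001]
ft_force: [0.9, -5.1, 0.0]
opening: -0.002
```

Call:
apply_moves(
  increments="0.0004 0 0 0; 0.0008 0 0 0; 0.0008 0 0 0",
)

```text
t: 9.68
tcp_pos: [544.8, -2.0, 39.5]
eef_rot: [1.892, 2.504, -0.002]
ft_force: [0.1, -4.5, 0.4]
opening: -0.002
```

Call:
apply_moves(
  increments="0.0004 0 0 0; 0.0008 0 0 0; 0.0008 0 0 0",
)

```text
t: 9.93
tcp_pos: [544.5, -1.1, 39.5]
eef_rot: [1.892, 2.505, -0.001]
ft_force: [0.5, -3.6, 0.7]
opening: -0.002
```

Call:
apply_moves(
  increments="0.0004 0 0 0; 0.0008 0 0 0; 0.0008 0 0 0",
)

```text
t: 10.18
tcp_pos: [544.2, 0.1, 39.5]
eef_rot: [1.892, 2.505, -0.0]
ft_force: [-0.1, -0.9, 1.5]
opening: -0.003
```

```bash
python3 - <<'E'
from h import *
from cell import capture
need(world(-12,0,40))
for n,sl in(("side",np.s_[130:260,200:330]),):
    p,d=capture(n);np.savez(n+"4.npz",p=p,d=d);cv2.imwrite(f"pics/{n}4.png",cv2.resize(p[sl],None,fx=4.5,fy=4.5,interpolation=cv2.INTER_CUBIC))
E
```

```text
t 10.1833 rail pos [[-12.2  -5.   39.5]] F rail [[-0.38 -0.81  1.51]] tilt [ 0.0017 -0.0015 -1.    ]
shift m [ 0.005   0.0003 -0.0005] twist 0.0012
```

View pics/side4.png

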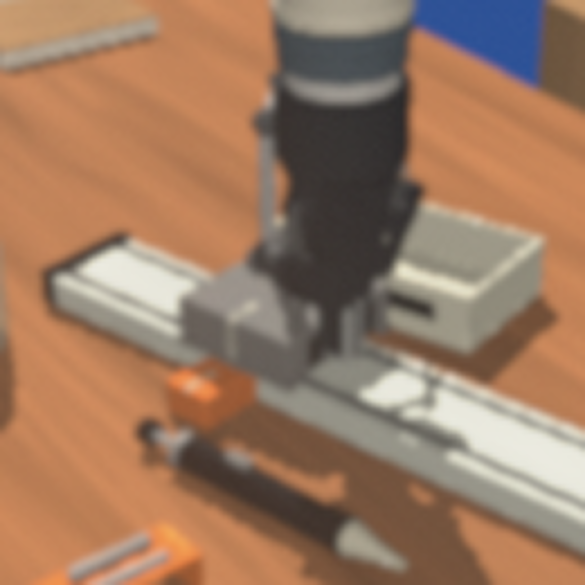

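```bash
python3 - <<'E'
from h import *
g=lambda uv,z:rail(ray("side",(uv[0]/4.5+200-.4,uv[1]/4.5+130-.4),z))[0].round(1)
for nm,uv,z in [("line top",(256,303),58),("line edge",(232,325),58),("line foot",(233,356),30),("wl",(188,389),22),("wl2",(200,380),22),("face corner",(305,354),58)]:print(nm,g(uv,z))
# image shift of carriage between frames 3 and 4
for z in (44,):
    print(proj("side",[world(-47,14,z),world(-47,52,z),world(-47,57,z)]))
E
```

```text
line top [-25.6  50.   58. ]
line edge [-53.7  43.4  58. ]
line foot [-45.4  51.2  30. ]
wl [-80.1  55.3  22. ]
wl2 [-68.4  56.7  22. ]
face corner [-50.8 -10.   58. ]
[[261.35581548 209.18107295]
 [250.61762643 204.34332526]
 [249.23674522 203.72121339]]
```

Call:
apply_moves(
  increments="0.0004 0 0 0; 0.0008 0 0 0; 0.0008 0 0 0; 0.0008 0 0 0",
)

```text
t: 10.57
tcp_pos: [543.8, 1.2, 39.4]
eef_rot: [1.892, 2.506, 0.0]
ft_force: [0.0, -0.0, -0.4]
opening: -0.001
```

Call:
apply_moves(
  increments="0.0004 0 0 0; 0.0008 0 0 0; 0.0008 0 0 0; 0.0008 0 0 0",
)

```text
t: 10.9
tcp_pos: [543.6, 2.1, 39.4]
eef_rot: [1.892, 2.506, 0.0]
ft_force: [0.3, 0.1, -0.3]
opening: -0.001
```

```bash
python3 - <<'E'
from h import *
from cell import capture
need(world(-12,0,40))
p,d=capture("side");np.savez("side5.npz",p=p,d=d);cv2.imwrite("pics/side5.png",cv2.resize(p[130:260,200:330],None,fx=4.5,fy=4.5,interpolation=cv2.INTER_CUBIC))
# track of carriage near-left part by template with subpixel upsampling
up=lambda n:cv2.resize(np.load(f"side{n}.npz")["p"][190:230,225:290],None,fx=8,fy=8,interpolation=cv2.INTER_CUBIC)
ref=cv2.resize(np.load("side4.npz")["p"][196:222,241:262],None,fx=8,fy=8,interpolation=cv2.INTER_CUBIC)
for n in(3,4,5):
    r=cv2.matchTemplate(up(n),ref,cv2.TM_CCOEFF_NORMED);_,v,_,l=cv2.minMaxLoc(r);print(n,v,l[0]/8+225,l[1]/8+190)
E
```

```text
t 10.9 rail pos [[-12.3  -3.   39.4]] F rail [[ 0.37  0.05 -0.28]] tilt [ 1.4e-03 -9.0e-04 -1.0e+00]
shift m [ 0.003   0.0003 -0.0006] twist 0.0017
3 0.6401378512382507 250.625 200.125
4 0.999622642993927 241.0 196.0
5 0.9694125056266785 240.25 195.75
```

View pics/side5.png

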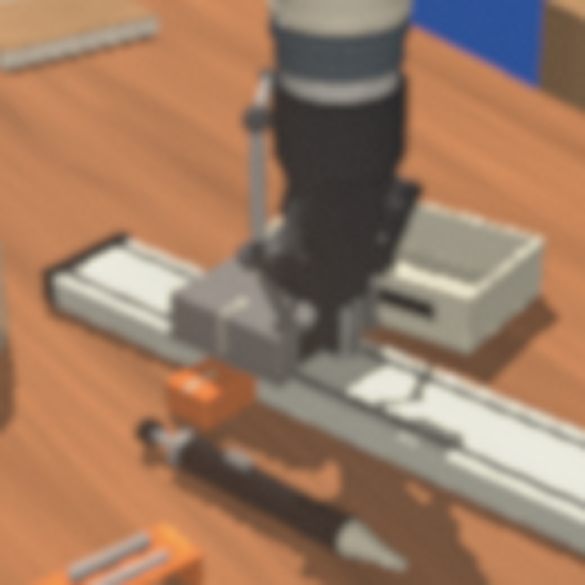

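Call:
apply_moves(
  increments="-0.005 0 0 0; -0.012 0 0 0; -0.02 0 0 0; -0.03 0 0 0; -0.04 0 0 0; -0.05 0 0 0; -0.05 0 -0.02 0; -0.05 0 -0.05 0; -0.05 0 -0.08 0; -0.05 0 -0.11 0",
)

```text
t: 11.78
tcp_pos: [557.0, -46.9, 150.6]
eef_rot: [1.893, 2.506, -0.0]
ft_force: [0.5, 0.7, -0.2]
opening: 0.003
```

Call:
apply_moves(
  increments="-0.03 0 -0.03 0; -0.06 0 -0.06 0; -0.09 0 -0.08 0; -0.12 0 -0.08 0; -0.15 0 -0.08 0; -0.18 0 -0.08 0; -0.18 0 -0.08 0; -0.18 0 -0.08 0",
)

```text
t: 12.45
tcp_pos: [606.0, -222.4, 229.8]
eef_rot: [-1.897, -2.504, 0.001]
ft_force: [0.1, 0.8, -0.9]
opening: 0.002
```

```bash
python3 - <<'E'
from h import *
from cell import capture
need(world(-12,0,40))
for n,sl in(("side",np.s_[130:260,200:330]),("top",np.s_[110:240,185:345])):
    p,d=capture(n);np.savez(n+"6.npz",p=p,d=d);cv2.imwrite(f"pics/{n}6.png",cv2.resize(p[sl],None,fx=4.5,fy=4.5,interpolation=cv2.INTER_CUBIC))
E
```

```text
t 12.45 rail pos [[ -13.4 -236.   229.8]] F rail [[ 0.34  0.78 -0.88]] tilt [-5.e-04 -2.e-04 -1.e+00]
shift m [0.236  0.001  0.1897] twist -0.0021
```

View pics/side6.png

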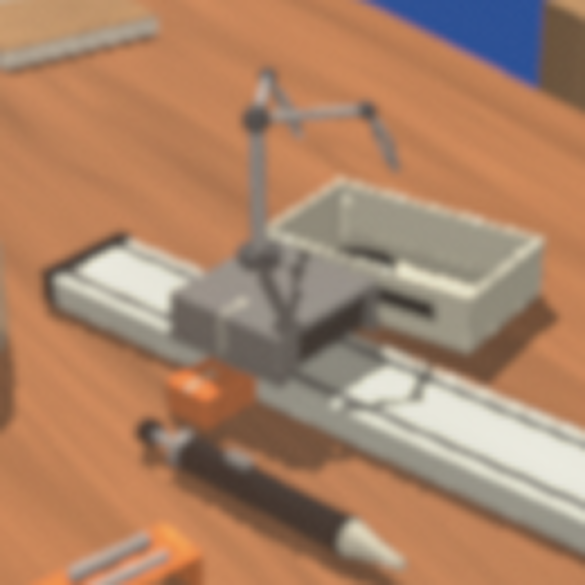

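View pics/top6.png

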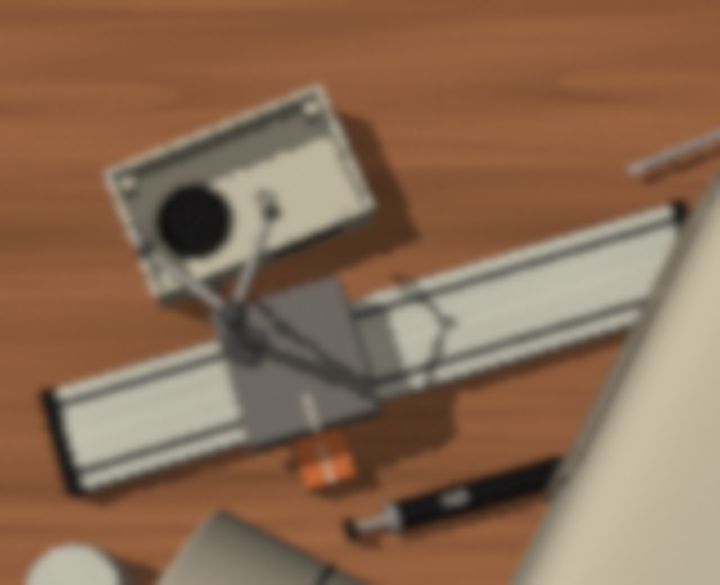

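```bash
python3 - <<'E'
from h import *
f=lambda uv,z:rail(ray("top",(uv[0]/4.5+185-.4,uv[1]/4.5+110-.4),z))[0].round(1)
for uv,z in[((307,395),58),((317,427),58),((321,452),22),((330,482),22),((215,318),58),((335,278),58),((378,408),58),((252,450),58)]:print(f(uv,z))
a=np.load("top0.npz")["p"].astype(int);b=np.load("top6.npz")["p"].astype(int)
# sub-pixel line columns: brightness-weighted per row
for nm,im in(("0",a),("6",b)):
    for r in (208,209,210,211,212,213,214):
        print(nm,r,im[r,250:264].min(-1).tolist())
for r in range(196,206):print(r,b[r,248:262].min(-1).tolist())
E
```

```text
[-23.6  57.3  58. ]
[-45.8  57.   58. ]
[-57.5  58.5  22. ]
[-78.6  58.5  22. ]
[ 43.3 100.8  58. ]
[46.3 17.2 58. ]
[-45.3  15.3  58. ]
[-48.1 101.9  58. ]
0 208 [60, 64, 66, 66, 72, 86, 92, 81, 68, 64, 62, 54, 45, 41]
0 209 [62, 65, 67, 68, 77, 99, 112, 96, 74, 66, 64, 57, 47, 43]
0 210 [67, 67, 66, 67, 75, 96, 112, 103, 81, 67, 64, 59, 50, 44]
0 211 [68, 66, 66, 66, 72, 89, 109, 111, 89, 70, 65, 61, 54, 45]
0 212 [67, 65, 65, 67, 69, 83, 109, 121, 101, 75, 66, 63, 57, 46]
0 213 [65, 64, 65, 66, 68, 78, 103, 120, 107, 81, 67, 64, 58, 47]
0 214 [64, 63, 63, 65, 67, 73, 93, 114, 114, 89, 69, 63, 58, 48]
6 208 [34, 32, 32, 31, 34, 42, 46, 40, 33, 31, 31, 32, 32, 33]
6 209 [33, 31, 31, 32, 37, 49, 56, 47, 36, 32, 33, 33, 33, 34]
6 210 [37, 33, 32, 32, 36, 48, 57, 51, 40, 34, 35, 37, 37, 35]
6 211 [37, 32, 30, 32, 35, 45, 57, 60, 51, 42, 43, 46, 43, 37]
6 212 [35, 32, 32, 33, 37, 49, 67, 78, 69, 56, 51, 51, 47, 38]
6 213 [34, 34, 38, 41, 45, 57, 77, 91, 85, 67, 56, 52, 47, 39]
6 214 [39, 42, 45, 49, 52, 59, 76, 95, 95, 74, 57, 52, 48, 40]
196 [96, 98, 97, 98, 100, 100, 98, 97, 95, 93, 90, 89, 87, 83]
197 [96, 97, 98, 100, 108, 110, 104, 99, 97, 96, 96, 96, 95, 93]
198 [98, 97, 98, 104, 116, 122, 112, 100, 98, 97, 97, 97, 97, 97]
199 [97, 98, 98, 104, 117, 126, 117, 103, 97, 97, 97, 97, 97, 96]
200 [98, 98, 99, 102, 113, 123, 120, 106, 98, 97, 97, 97, 97, 96]
201 [98, 98, 98, 100, 109, 122, 123, 109, 99, 96, 96, 96, 94, 91]
202 [98, 98, 98, 99, 105, 118, 124, 112, 99, 94, 91, 88, 82, 76]
203 [98, 98, 97, 98, 101, 111, 117, 110, 94, 82, 74, 67, 61, 53]
204 [97, 96, 95, 93, 93, 97, 104, 97, 77, 61, 51, 46, 41, 39]
205 [91, 89, 83, 77, 72, 72, 77, 76, 59, 42, 37, 34, 33, 33]
```

```bash
python3 -c "
from cell import robot
print(robot.get_state()['t'],abs(robot.get_state()['qvel']).max());print(robot.sign_off())"
```

```text
12.55 0.019874322922392575
the job is handed in; nothing more can be done
None
```

I pushed the carriage with closed fingertips on its black pad, about 167 mm along the rail into the orange clamp's notch. I then backed the arm off, raised it and handed the job in at about 12.6 s; no verdict was reported.

- **Click-in:** over the low ridge the force rose from about 1 N to about 5 N and then fell to zero. The carriage moved clearly farther ahead than the fingers did in the last two steps.
- **Position:** with the arm clear, the top view puts the carriage's white line at y ≈ 57.2 mm in the rail's frame and the clamp's at ≈ 58.5 mm. That is about 1.3 mm apart, inside the 3 mm limit. This is also about the accuracy of the calibration and of my pixel picks. Earlier readings of the clamp line gave 55 to 57 mm.
- **Surroundings:** by eye, the shell and pump had not moved, and neither had the visible parts of the jar and screwdriver; I did not measure them. The forces and pictures showed no sign of contact with the helping arms.
- **Failed check:** my automatic image tracking of the snap matched poorly once the background changed and showed only a small shift. For the click itself I relied on the force drop and the white lines and post in the pictures.

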